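# Release the locked centrifuge lid by hand after a power cut

### The job

The power is out and the centrifuge lid is locked with samples inside. Take the red-handled release key out of its stand, pass its blade down through the slot in the yellow frame on the centrifuge's front deck, and press the sprung release plate below until the key's black shoulder is down on the frame and the clear lid stands ajar. Finish still gripping the key and pressing it down there, because the lid shuts if you let go; leave the blue-handled spanner in its place and the other things on the bench undisturbed.

Things in the scene. Friction and masses are not known exactly. Their poses are not given: they have to be found in the camera images.
- release_key: RED-handled key, upright in one stand slot, 121 mm tall, 60-130 g. Origin: centre of the blade's lower end (tip); z up the blade, x along blade width, y thickness. Steel blade z 0-51 mm, 24 (x) by 4 (y) mm, lowest 10 mm relieved to 20 by 2.8. Black shoulder z 51-57, 36 by 16, does not pass the slot. Red handle z 57-121, 30 (x) by 14 (y): grip across y.
- rotor_spanner: rotor spanner with BLUE handle and forked blade in the other slot of the stand; same sizes, same origin and axes as the release key. Not needed: leave it where it is.
- key_stand: grey block on black foot, fixed, 150 (x) by 64 (y) mm, 52 mm high; origin: centre of underside. Two top slots 35 mm either side of centre along x, 26 (x) by 6 (y) mm, 40 deep: the tools' tips stand on the slot floor 12 mm above the table, their axes parallel to the stand's. Either tool may be in either slot; stand and centrifuge may swap sides of the table.
- centrifuge: white microcentrifuge, fixed, 232 (x) by 180 (y) mm: low front deck 95 mm high, behind it the rotor housing (105 mm high) with a round clear lid, 150 mm across, top 139 mm high when shut. Origin: centre of underside; x to its back (hinge side), z up; front with display and knobs faces -x.
- release_slot (a point): centre of the slot's mouth, top of the yellow frame on the front deck, 97 mm above the table; axes as the centrifuge's. Vertical slot 26 mm long (x) by 6 mm wide (y), 12 mm deep, 1 mm chamfer, open below. The blade passes 40 mm freely, then presses the sprung release plate down 11 mm until the shoulder meets the frame; push-back about 5 N at first, 9 N at the end.
- release_plate: sprung steel plate inside the centrifuge below the slot, 36 x 14 mm; origin: centre of its upper face; it slides straight down, at most 14 mm.
- lid (a joint): opening angle of the clear lid in rad about its hinge at the back: 0 shut and locked, growing as the release plate goes down (0.02 rad per mm), 0.22 with the key's shoulder on the frame (the lid's front edge then stands about 35 mm higher). It falls shut when the plate comes up again.
- bench_timer: white bench timer, 66 x 66 x 18 mm, loose bystander; origin at the centre of its underside
- sample_jar: white jar with blue lid, 56 mm across, 72 mm high, loose bystander; origin at the centre of its underside
- amber_bottle: amber dropper bottle with black cap, 39 mm across, 89 mm high, loose bystander; origin at the centre of its underside
- petri_1: petri dish, 88 mm across, 14 mm high, loose bystander; origin at the centre of its underside
- tube15_2: 15 ml conical tube with orange cap, 118 mm long, lying, loose bystander; origin under its middle
- marker_black: black felt pen, 138 mm long, lying, loose bystander; origin under its middle

How it is judged:
By the outcome, as a careful person would: the job done as asked, in the order asked, and still so for the second after the job is handed in, while the arm keeps its last pose, push and grip.
It also fails if it takes over 48 s, if anything falls off the work surface, if the arm or the gripper's body presses on something with over 40 N, if the wrist force passes 120 N, or if a joint passes its speed limit or range.

### The arm

A 6-joint arm with a two-finger parallel gripper is mounted at the origin on a cart in front of the work surface, level with it; the furniture and walls round the work are solid. World frame = base frame: x ahead of the robot, y to its left, z up, the work surface at z = 0. Lengths are in m, angles in degrees, forces in N, time in s.
With the tool pointing down it reaches from about 0.325 to 0.775 m from the base axis. Payload 9.3 kg.
Tool frame: the origin (TCP) lies midway between the tips of the shut fingers; the grasp point (between the pads) lies 19 mm behind it (grip_point_offset is the distance from the TCP to the grasp point, in m); z points along the fingers, y is the line along which they close (so a half turn about z gives the same grasp; the last joint's range is limited). The gripper opens to 85 mm and grips with 20 to 120 N. Pads are 22 mm wide; open, the fingers measure 114 mm over their backs; the gripper's body (76 mm by 85 mm) begins 54 mm behind the grasp point. The pads swing forward as they close: fully open they stand 13 mm farther back than shut.
Start: joints at [-84.546, 14.817, 1.232, 76.415, 0, 81.257], TCP at [0.135, -0.533, 0.231] pointing down, gripper open.
Joint ranges: [-174.27, 174.27], [-52.1, 104.24], [-59.71, 78.15], [-110.17, 111.67], [-87.03, 83.33], [-180, 180]. Speed limits (degrees/s): [127.2, 127.2, 159.86, 180, 180, 180].

### API

Orientations are given as [roll, pitch, yaw] about the fixed x, y, z axes, in that order (R = Rz(yaw) Ry(pitch) Rx(roll)).
In Python, from plant import observe, snapshot, calibration, close_job, grip_point_offset gives the robot as it stands.
- The arm moves only by the shell command python3 -m jog 'ROWS'. ROWS is a JSON object whose one key "commands" holds a list of rows, each an object of numbers: "dx", "dy", "dz": the shift along the tool's x, y, z in units of 25 mm (1.0 is 25 mm); "ax", "ay", "az": the turn, a rotation vector about the tool's x, y, z in units of 5 degrees (1.0 is 5 degrees); "claw": the finger opening in mm, from 0 to 85.4. A call has 1 to 12 rows; each row shifts and turns the commanded pose from where the row before left it, along the tool's axes as they then stand; what a row does not reach is not made up. A row lasts 1/10 s, in which the tool goes at most 50 mm and 8.59 degrees, less where a joint would pass 70% of its speed; a pose out of reach is approached as far as the arm can. A call is refused whole if a number of a shift passes 1 or a number of a turn 1, either way. A call with a gripper value outside its range is refused whole. The fingers move at their own pace and stop on an object; the grip force is fixed at half the most. Time passes only in rows, so rows that do not move let the fingers close. It gives the time, the measured TCP pose, the force, the opening and the grip force at its end, in the units of the state.
- observe(): the state, without advancing time (a new reading comes with each control period).
- snapshot(name): name is "scene" or "side" or "wrist"; returns (picture, depth): 400x640x3 uint8, red, green, blue; 400x640 float32, m along the optical axis (not along the pixel's ray), 0 where there is no reading.
- calibration(name): a dict with "fx", "fy", "cx", "cy" (pixels), "view" (4x4, takes a point from world to camera coordinates). Camera axes: x right, y down, z forward; pixel columns grow to the right and rows downward; lengths in m; the calibration is good to about 2 mm. A picture is of the moment at which its call begins: read the wrist's pose just before it. calibration takes no time and is no camera call; for the wrist camera it gives the pose at the moment of the call.
- close_job(): hands the job in; it is judged then, once.
The state is a dict: "clock": time; "qpos": joint angles; "qvel": joint speeds; "effort": joint torques, N m; "eef_pos": TCP position; "tcp_rot": TCP orientation; "wrist_force": force on the tool from outside, world axes, zero at the start; "torque": the same for the moment, N m; "width": opening from 0.0 (shut) to 1.0 (fully open); "grip_force": force on a finger pad.
Only numpy, scipy, OpenCV 4.12 (cv2) and the standard library are available. Lean on these libraries where they do the work, as an engineer would, in place of code of your own. Each camera call takes 0.05 s, during which the arm holds its last target. There are 200 camera calls.

## Working session

There is one attempt and no reset: what is moved stays moved. The work goes in short steps, Python scripts to look and compute and a shell command to move; the robot and the scene stay as the last step left them, time stands still between calls to the robot, and variables do not carry over. Pictures are saved under pics/ and viewed, at most 10 in all, crops included, and the job is handed in when it is done.

```bash
mkdir -p pics
cat > h.py <<'E'
import numpy as np, cv2
from plant import observe, snapshot, calibration, close_job, grip_point_offset
def save(name,f):
    p,d=snapshot(name); cv2.imwrite('pics/'+f+'.png',p[:,:,::-1]); np.save('pics/'+f+'.npy',d); return p,d
def world(c,u,v,z):
    "pixel arrays + depth -> world"
    P=np.stack([(u-c['cx'])/c['fx']*z,(v-c['cy'])/c['fy']*z,z,np.ones_like(z)])
    return (np.linalg.inv(c['view'])@P)[:3].T
E
python3 - <<'E'
from h import *
for n in('scene','side'):
    save(n,n+'1'); c=calibration(n); print(n,c['fx'],np.linalg.inv(c['view']).round(3)[:3].tolist())
a=np.hstack
o=observe(); print(o, grip_point_offset)
E
```

```text
scene 409.9392652530761 [[-0.577, -0.562, 0.593, -0.135], [-0.817, 0.411, -0.405, 0.481], [-0.016, -0.718, -0.696, 0.909]]
side 431.7569399546362 [[0.947, -0.124, 0.297, 0.136], [-0.321, -0.34, 0.884, -1.226], [-0.009, -0.932, -0.361, 0.592]]
{'clock': 0.1, 'qpos': array([-8.45455002e+01,  1.48475456e+01,  1.19510431e+00,  7.64163737e+01,
        8.02120082e-05,  8.12547710e+01]), 'qvel': array([-0.09654045, -0.08460205,  0.10217092,  0.07544132, -0.06229895,
        0.07317099]), 'effort': array([ 3.04493500e-03, -5.56692731e+01,  3.45068049e+01,  1.16144828e-02,
       -2.49478453e-04,  3.69224566e-06]), 'eef_pos': array([ 0.1348709 , -0.532951  ,  0.23073339]), 'tcp_rot': array([-1.79931997e+02, -1.05419835e-02,  1.41997225e+01]), 'wrist_force': array([ 0.85484118,  0.16078148, -0.69546923]), 'torque': array([-0.04077159,  0.04587779,  0.00709448]), 'grip_force': 0.0, 'width': 0.9969089978011973} 0.0187
```

View pics/scene1.png

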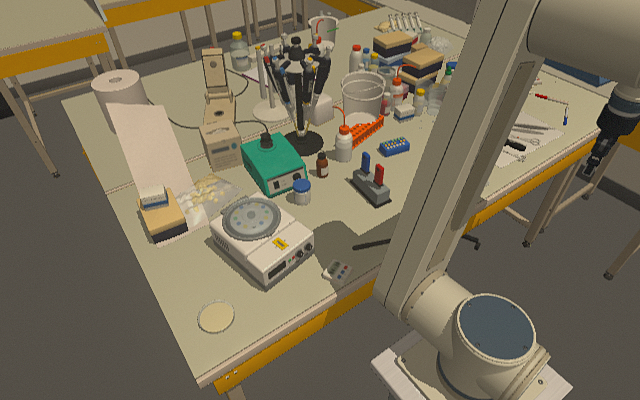

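View pics/side1.png

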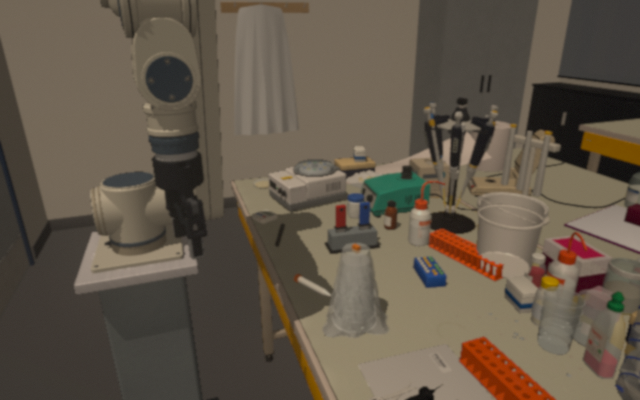

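The scene view shows the stand at about (372,185), with the red key at (379,173) on the near side and the blue spanner at (366,160). The centrifuge is at (262,243) with its yellow frame at (280,243). The side view confirms that red is on the robot side. Next I measure from the depth data.

Run:
```python
from h import *
c=calibration('scene'); p=cv2.imread('pics/scene1.png'); d=np.load('pics/scene1.npy')
h=cv2.cvtColor(p,cv2.COLOR_BGR2HSV)
v,u=np.mgrid[:400,:640]
W=world(c,u.ravel(),v.ravel(),d.ravel()).reshape(400,640,3)
def box(m,x0,x1,y0,y1): 
    b=np.zeros_like(m); b[y0:y1,x0:x1]=1; return m&b&(d>0)
H,S,V=h[...,0],h[...,1],h[...,2]
red=box(((H<8)|(H>172))&(S>150),368,392,158,192)
blue=box((H>105)&(H<130)&(S>120),356,375,148,182)
yel=box((H>18)&(H<35)&(S>140)&(V>120),262,300,228,262)
def rect(P): 
    r=cv2.minAreaRect((P[:,:2]*1000).astype(np.float32)); return r
for n,m in(('red',red),('blue',blue),('yel',yel)):
    P=W[m]; print(n,len(P),np.median(P,0).round(4),P.min(0).round(3),P.max(0).round(3))
    t=P[P[:,2]>np.percentile(P[:,2],98)-.006]; print(' top',len(t),t.mean(0).round(4),rect(t))
P=W[yel]; print('yel rect',rect(P))
st=box((W[...,2]>.045)&(W[...,2]<.057)&(S<80),345,398,160,210); print('stand top',st.sum(),rect(W[st]),W[st].mean(0))
dk=box((W[...,2]>.088)&(W[...,2]<.112),200,325,190,292); print('cfg top',dk.sum(),rect(W[dk]))
for n,(x0,x1,y0,y1) in dict(a=(340,400,145,215),b=(200,330,190,295)).items(): pass
A=cv2.resize(p[145:215,335:405],(400,400),interpolation=cv2.INTER_CUBIC); B=cv2.resize(p[225:275,255:305],(400,400),interpolation=cv2.INTER_CUBIC)
cv2.imwrite('pics/crop1.png',np.hstack([A,B]))
```

```text
red 136 [ 0.5347 -0.195   0.1052] [ 0.525 -0.316 -0.002] [ 0.676 -0.191  0.136]
 top 32 [ 0.5402 -0.1986  0.1319] ((540.1165161132812, -199.10092163085938), (12.631985664367676, 28.712112426757812), 79.5782470703125)
blue 56 [ 0.5992 -0.2039  0.1185] [ 0.593 -0.213  0.073] [ 0.623 -0.197  0.136]
 top 22 [ 0.61   -0.2047  0.1319] ((610.7562255859375, -203.34754943847656), (23.24998664855957, 14.513459205627441), 15.576379776000977)
yel 88 [0.4904 0.1804 0.097 ] [0.468 0.165 0.044] [0.524 0.194 0.101]
 top 82 [0.4892 0.1815 0.0971] ((489.69091796875, 181.750732421875), (42.09022521972656, 23.13318634033203), 8.070185661315918)
yel rect ((496.4643859863281, 179.6878204345703), (28.53691291809082, 56.01121139526367), 88.60940551757812)
stand top 368 ((575.8641357421875, -203.1500244140625), (52.301151275634766, 140.60801696777344), 84.90908813476562) [ 0.56771746 -0.19532535  0.05135015]
cfg top 2613 ((566.1246337890625, 197.65121459960938), (231.72592163085938, 180.78585815429688), 10.730259895324707)
```

View pics/crop1.png

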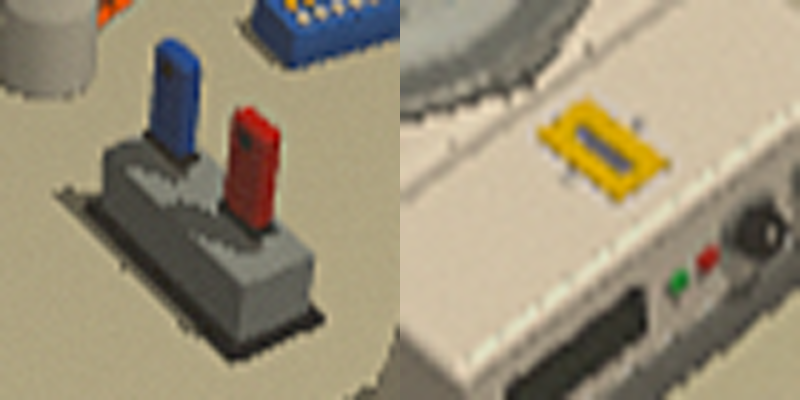

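Left crop: the stand with the red key on its near end and the spanner at the far end. Right crop: the yellow frame with its slot centred at about (605,150), running along the centrifuge's x axis. Before moving, I check for tall obstacles on the path.

```bash
cat >> h.py <<'E'
from scipy.spatial.transform import Rotation as R
def delta(pos,yaw):
    o=observe(); r=R.from_euler('xyz',o['tcp_rot'],degrees=True)
    t=R.from_euler('xyz',[180,0,yaw],degrees=True)
    d=r.inv().apply(np.array(pos)-o['eef_pos'])/.025; a=np.degrees((r.inv()*t).as_rotvec())/5
    print('clk',o['clock'],'pos',o['eef_pos'].round(4),'rot',o['tcp_rot'].round(2),'F',o['wrist_force'].round(1),'w',o['width'],'\n d',d.round(2),'a',a.round(2))
E
python3 - <<'E'
from h import *
c=calibration('side'); d=np.load('pics/side1.npy'); v,u=np.mgrid[:400,:640]
W=world(c,u.ravel(),v.ravel(),d.ravel()).reshape(400,640,3)
w=W[250:335,325:390].reshape(-1,3); w=w[w[:,2]>.03]; print(w.min(0),w.max(0))
m=(W[...,2]>.12)&(W[...,0]>.25)&(W[...,0]<.7)&(W[...,1]>-.6)&(W[...,1]<.3)&(d>0)
g=W[m]; 
k,i=np.unique((g[:,:2]/.05).round().astype(int),axis=0,return_inverse=True)
for j,q in enumerate(k): 
    s=g[i.ravel()==j]
    if len(s)>8: print(q*.05,s[:,2].max().round(3),len(s))
delta([.540,-.199,.25],-5)
E
```

```text
[ 0.1363087  -1.22635764  0.03003833] [ 0.50469437 -0.48678394  0.59158105]
[ 0.25 -0.15] 0.633 24
[ 0.4  -0.55] 0.17 76
[ 0.4 -0.5] 0.173 126
[ 0.45 -0.55] 0.175 700
[ 0.45 -0.5 ] 0.182 202
[ 0.5  -0.55] 0.174 44
[ 0.5 -0.5] 0.174 12
[ 0.55 -0.2 ] 0.136 65
[0.55 0.15] 0.14 79
[0.55 0.2 ] 0.14 79
[0.55 0.25] 0.14 14
[ 0.6 -0.2] 0.135 66
[0.6  0.15] 0.14 111
[0.6 0.2] 0.142 60
[0.6  0.25] 0.142 15
[0.65 0.15] 0.139 51
[0.65 0.2 ] 0.139 30
clk 0.1 pos [ 0.1349 -0.533   0.2307] rot [-1.7993e+02 -1.0000e-02  1.4200e+01] F [ 0.9  0.2 -0.7] w 0.9969089978011973 
 d [18.99 -8.98 -0.76] a [-0.01  0.    3.84]
```

```bash
python3 -m jog '{"commands":[{"dx":1,"dy":-0.5,"dz":-0.1},{"dx":1,"dy":-0.5,"dz":-0.1},{"dx":1,"dy":-0.5,"dz":-0.1},{"dx":1,"dy":-0.5,"dz":-0.1},{"dx":1,"dy":-0.5,"dz":-0.1},{"dx":1,"dy":-0.5,"dz":-0.1},{"dx":1,"dy":-0.5},{"dx":1,"dy":-0.5},{"dx":1,"dy":-0.5},{"dx":1,"dy":-0.5},{"dx":1,"dy":-0.5},{"dx":1,"dy":-0.5}]}'
python3 -m jog '{"commands":[{"dx":1,"dy":-0.5},{"dx":1,"dy":-0.5},{"dx":1,"dy":-0.5},{"dx":1,"dy":-0.5},{"dx":0.9,"dy":-0.5},{"az":1},{"az":1},{"az":1},{"az":0.84},{},{}]}'
python3 - <<'E'
from h import *
o=observe(); c=calibration('wrist'); p,d=save('wrist','w1'); np.save('pics/w1c.npy',np.linalg.inv(c['view'])); print(c['fx'],np.linalg.inv(c['view'])[:3].round(3))
delta([.540,-.199,.25],-5)
E
```

```text
303.4464813283104 [[ 0.246 -0.936 -0.25   0.198]
 [-0.969 -0.238 -0.063 -0.518]
 [-0.     0.258 -0.966  0.373]]
clk 0.15 pos [ 0.1349 -0.533   0.2308] rot [-1.7994e+02 -1.0000e-02  1.4200e+01] F [-0.1  0.2 -0.2] w 1.0014623138061303 
 d [18.99 -8.98 -0.76] a [-0.01  0.    3.84]invalid input
invalid input
```

View pics/w1.png

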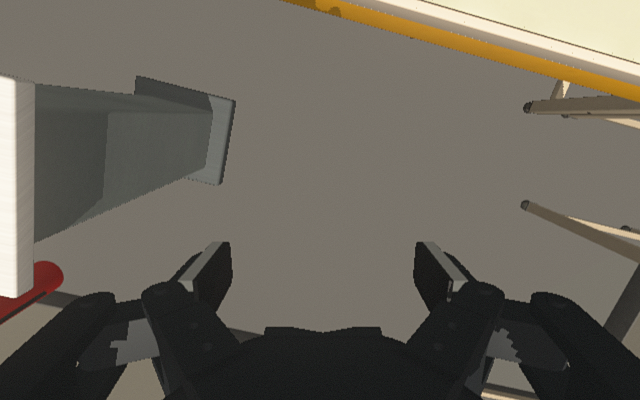

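The rows were refused, so the arm hasn't moved; the wrist view shows only floor below the start pose. Each row probably needs all seven keys.

```bash
python3 -m jog '{"commands":[{"dx":1,"dy":-0.5,"dz":-0.1,"ax":0,"ay":0,"az":0,"claw":85}]}'; python3 -m jog --help | head -20
```

```text
clock: 0.25
eef_pos: [0.1548, -0.516, 0.2327]
tcp_rot: [-179.9, 0.0, 14.0]
wrist_force: [0.8, 0.1, 0.3]
width: 0.993
grip_force: 0.0invalid input: not JSON, or not a number
```

```bash
python3 -m jog '{"commands":[{"dx":1,"dy":-0.5,"dz":-0.1,"ax":0,"ay":0,"az":0,"claw":85},{"dx":1,"dy":-0.5,"dz":-0.1,"ax":0,"ay":0,"az":0,"claw":85},{"dx":1,"dy":-0.5,"dz":-0.1,"ax":0,"ay":0,"az":0,"claw":85},{"dx":1,"dy":-0.5,"dz":-0.1,"ax":0,"ay":0,"az":0,"claw":85},{"dx":1,"dy":-0.5,"dz":-0.1,"ax":0,"ay":0,"az":0,"claw":85},{"dx":1,"dy":-0.5,"dz":-0.1,"ax":0,"ay":0,"az":0,"claw":85},{"dx":1,"dy":-0.5,"dz":-0.1,"ax":0,"ay":0,"az":0,"claw":85},{"dx":1,"dy":-0.5,"dz":0,"ax":0,"ay":0,"az":0,"claw":85},{"dx":1,"dy":-0.5,"dz":0,"ax":0,"ay":0,"az":0,"claw":85},{"dx":1,"dy":-0.5,"dz":0,"ax":0,"ay":0,"az":0,"claw":85},{"dx":1,"dy":-0.5,"dz":0,"ax":0,"ay":0,"az":0,"claw":85}]}'
python3 -m jog '{"commands":[{"dx":1,"dy":-0.5,"dz":0,"ax":0,"ay":0,"az":0,"claw":85},{"dx":1,"dy":-0.5,"dz":0,"ax":0,"ay":0,"az":0,"claw":85},{"dx":1,"dy":-0.5,"dz":0,"ax":0,"ay":0,"az":0,"claw":85},{"dx":1,"dy":-0.5,"dz":0,"ax":0,"ay":0,"az":0,"claw":85},{"dx":1,"dy":-0.5,"dz":0,"ax":0,"ay":0,"az":1,"claw":85},{"dx":0,"dy":0,"dz":0,"ax":0,"ay":0,"az":1,"claw":85},{"dx":0,"dy":0,"dz":0,"ax":0,"ay":0,"az":1,"claw":85},{"dx":0,"dy":0,"dz":0,"ax":0,"ay":0,"az":0.84,"claw":85},{"dx":0,"dy":0,"dz":0,"ax":0,"ay":0,"az":0,"claw":85}]}'
python3 - <<'E'
from h import *
o=observe(); c=calibration('wrist'); p,d=save('wrist','w2'); np.save('pics/w2c.npy',c['view']); print(np.linalg.inv(c['view'])[:3].round(3))
delta([.540,-.199,.25],-5)
E
```

```text
clock: 1.35
eef_pos: [0.3896, -0.3133, 0.2511]
tcp_rot: [-180.0, 0.0, 14.2]
wrist_force: [0.2, 0.4, 0.9]
width: 0.993
grip_force: 0.0
clock: 2.25
eef_pos: [0.4948, -0.2228, 0.251]
tcp_rot: [-180.0, 0.0, -5.0]
wrist_force: [-0.7, -0.7, -0.1]
width: 0.995
grip_force: 0.0
[[-0.087 -0.962 -0.257  0.559]
 [-0.996  0.084  0.022 -0.229]
 [ 0.001  0.258 -0.966  0.393]]
clk 2.3 pos [ 0.4947 -0.2229  0.251 ] rot [-1.7998e+02  3.0000e-02 -4.9100e+00] F [ 0.2 -0.3  0.4] w 0.994881512528057 
 d [ 1.72 -1.11  0.04] a [-0.    0.01  0.02]
```

View pics/w2.png

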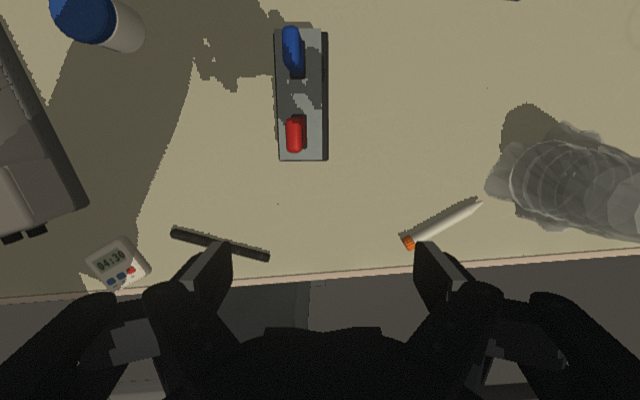

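The wrist view shows the red key at (296,133), the spanner at (293,50) and the stand outlined from (274,28) to (328,160). Now I measure it from the wrist depth.

Run:
```python
from h import *
c=calibration('wrist'); p=cv2.imread('pics/w2.png'); d=np.load('pics/w2.npy'); c['view']=np.load('pics/w2c.npy')
h=cv2.cvtColor(p,cv2.COLOR_BGR2HSV);H,S,V=cv2.split(h)
v,u=np.mgrid[:400,:640]; W=world(c,u.ravel(),v.ravel(),d.ravel()).reshape(400,640,3)
b=np.zeros((400,640),bool); b[15:170,262:340]=1
def rep(n,m):
    P=W[m&b]; r=cv2.minAreaRect((P[:,:2]*1000).astype(np.float32)); print(n,len(P),P.mean(0).round(4),r, 'mid',((P.min(0)+P.max(0))/2).round(4))
rd=((H<8)|(H>172))&(S>120); bl=(H>100)&(H<130)&(S>120)
rep('red top',rd&(W[...,2]>.126)); rep('red',rd&(W[...,2]>.07)); rep('blue top',bl&(W[...,2]>.126)); rep('stand',(W[...,2]>.046)&(W[...,2]<.057))
```

```text
red top 532 [ 0.5453 -0.2038  0.1325] ((550.5374145507812, -207.6987762451172), (23.396533966064453, 40.644737243652344), 52.13911056518555) mid [ 0.545  -0.2127  0.2598]
red 628 [ 0.5455 -0.2048  0.1274] ((550.322021484375, -207.76046752929688), (23.73931121826172, 40.504356384277344), 53.130836486816406) mid [ 0.545  -0.2127  0.2319]
blue top 651 [ 0.6137 -0.2094  0.1333] ((593.0460815429688, -213.265380859375), (72.48249816894531, 17.781803131103516), 11.847417831420898) mid [ 0.5941 -0.2156  0.2598]
stand 4108 [ 0.5806 -0.208   0.052 ] ((579.3507690429688, -205.87413024902344), (48.1321907043457, 134.30374145507812), 85.27920532226562) mid [ 0.5799 -0.2061  0.0507]
```

```bash
python3 - <<'E'
from h import *
delta([.5447,-.2034,.15],-4.7)
E
python3 -m jog '{"commands":[{"dx":1,"dy":-0.5,"dz":0,"ax":0,"ay":0,"az":0,"claw":85},{"dx":0.93,"dy":-0.45,"dz":0,"ax":0,"ay":0,"az":-0.05,"claw":85},{"dx":0,"dy":0,"dz":1,"ax":0,"ay":0,"az":0,"claw":85},{"dx":0,"dy":0,"dz":1,"ax":0,"ay":0,"az":0,"claw":85},{"dx":0,"dy":0,"dz":1,"ax":0,"ay":0,"az":0,"claw":50},{"dx":0,"dy":0,"dz":1,"ax":0,"ay":0,"az":0,"claw":50},{"dx":0,"dy":0,"dz":0,"ax":0,"ay":0,"az":0,"claw":50},{"dx":0,"dy":0,"dz":0,"ax":0,"ay":0,"az":0,"claw":50}]}'
python3 - <<'E'
from h import *
c=calibration('wrist'); p,d=save('wrist','w3')
h=cv2.cvtColor(p[:,:,::-1].copy(),cv2.COLOR_BGR2HSV);H,S,V=cv2.split(h)
v,u=np.mgrid[:400,:640]; W=world(c,u.ravel(),v.ravel(),d.ravel()).reshape(400,640,3)
m=((H<8)|(H>172))&(S>120)&(W[...,2]>.125)&(W[...,2]<.14)&(W[...,0]>.5)
P=W[m]; print(len(P),P.mean(0),np.percentile(P,[2,98],axis=0).mean(0), cv2.minAreaRect((P[:,:2]*1000).astype(np.float32)))
q=np.argwhere(m); print('px',q.min(0),q.max(0))
delta([.5447,-.2034,.086],-4.7)
E
```

```text
clk 2.3 pos [ 0.4947 -0.2229  0.251 ] rot [-1.7998e+02  3.0000e-02 -4.9100e+00] F [ 0.2 -0.3  0.4] w 0.994881512528057 
 d [ 1.93 -0.95  4.04] a [-0.    0.01 -0.04]
clock: 3.1
eef_pos: [0.5449, -0.2036, 0.1517]
tcp_rot: [-180.0, 0.0, -4.7]
wrist_force: [0.6, 0.2, 0.6]
width: 0.585
grip_force: 0.0
1082 [ 0.54703389 -0.20345918  0.13188626] [ 0.54614082 -0.20338051  0.1302933 ] ((545.8449096679688, -203.27001953125), (12.943883895874023, 28.55916976928711), 85.57455444335938)
px [204 309] [253 331]
clk 3.15 pos [ 0.5453 -0.2038  0.1524] rot [ 1.7997e+02 -6.0000e-02 -4.7100e+00] F [0.4 0.1 1.2] w 0.5857742812398407 
 d [-0.03 -0.02  2.66] a [ 0.01 -0.01 -0.  ]
```

View pics/w3.png

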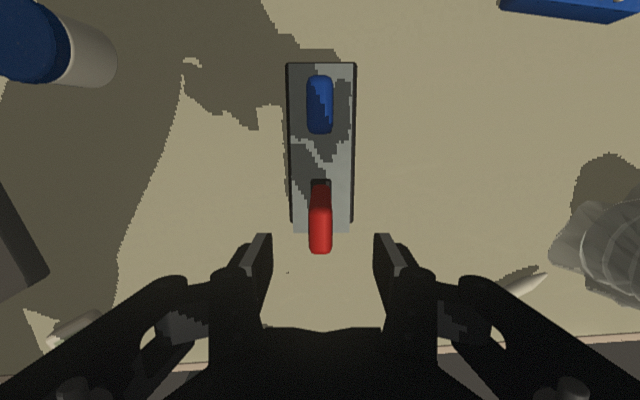

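The key at columns 309–331 lies centred between the pads (272 and 374) and straight. I descend and close.

```bash
python3 -m jog '{"commands":[{"dx":0,"dy":0,"dz":0.9,"ax":0,"ay":0,"az":0,"claw":50},{"dx":0,"dy":0,"dz":0.9,"ax":0,"ay":0,"az":0,"claw":40},{"dx":0,"dy":0,"dz":0.82,"ax":0,"ay":0,"az":0,"claw":30},{"dx":0,"dy":0,"dz":0,"ax":0,"ay":0,"az":0,"claw":22},{"dx":0,"dy":0,"dz":0,"ax":0,"ay":0,"az":0,"claw":18},{"dx":0,"dy":0,"dz":0,"ax":0,"ay":0,"az":0,"claw":16}]}'
python3 -m jog '{"commands":[{"dx":0,"dy":0,"dz":0,"ax":0,"ay":0,"az":0,"claw":10},{"dx":0,"dy":0,"dz":0,"ax":0,"ay":0,"az":0,"claw":5},{"dx":0,"dy":0,"dz":0,"ax":0,"ay":0,"az":0,"claw":0},{"dx":0,"dy":0,"dz":0,"ax":0,"ay":0,"az":0,"claw":0},{"dx":0,"dy":0,"dz":0,"ax":0,"ay":0,"az":0,"claw":0}]}'
```

```text
clock: 3.75
eef_pos: [0.5458, -0.204, 0.0876]
tcp_rot: [179.9, -0.1, -4.7]
wrist_force: [0.7, 0.2, -0.4]
width: 0.189
grip_force: 0.0
clock: 4.25
eef_pos: [0.5459, -0.2036, 0.0876]
tcp_rot: [180.0, -0.2, -4.7]
wrist_force: [1.6, 2.0, 7.5]
width: 0.154
grip_force: 58.9
```

```bash
python3 -m jog '{"commands":[{"dx":0,"dy":0,"dz":-0.3,"ax":0,"ay":0,"az":0,"claw":0},{"dx":0,"dy":0,"dz":-0.6,"ax":0,"ay":0,"az":0,"claw":0},{"dx":0,"dy":0,"dz":-0.6,"ax":0,"ay":0,"az":0,"claw":0},{"dx":0,"dy":0,"dz":-0.6,"ax":0,"ay":0,"az":0,"claw":0},{"dx":0,"dy":0,"dz":-0.8,"ax":0,"ay":0,"az":0,"claw":0},{"dx":0,"dy":0,"dz":-1,"ax":0,"ay":0,"az":0,"claw":0},{"dx":0,"dy":0,"dz":-1,"ax":0,"ay":0,"az":0,"claw":0},{"dx":0,"dy":0,"dz":-1,"ax":0,"ay":0,"az":0,"claw":0},{"dx":0,"dy":0,"dz":-0.6,"ax":0,"ay":0,"az":0,"claw":0},{"dx":0,"dy":0,"dz":0,"ax":0,"ay":0,"az":0,"claw":0}]}'
python3 - <<'E'
from h import *
delta([.490,.182,.25],10.7)
E
```

```text
clock: 5.25
eef_pos: [0.5455, -0.2039, 0.2512]
tcp_rot: [179.9, -0.2, -4.8]
wrist_force: [0.1, 0.6, -1.3]
width: 0.157
grip_force: 58.5
clk 5.25 pos [ 0.5455 -0.2039  0.2512] rot [179.88  -0.23  -4.75] F [ 0.1  0.6 -1.3] w 0.1565843283384185 
 d [ -3.49 -15.2    0.  ] a [ 0.03 -0.04 -3.09]
```

```bash
python3 -m jog '{"commands":[{"dx":-0.22,"dy":-0.5,"dz":0,"ax":0,"ay":0,"az":0,"claw":0},{"dx":-0.22,"dy":-0.9,"dz":0,"ax":0,"ay":0,"az":0,"claw":0},{"dx":-0.22,"dy":-1,"dz":0,"ax":0,"ay":0,"az":0,"claw":0},{"dx":-0.22,"dy":-1,"dz":0,"ax":0,"ay":0,"az":0,"claw":0},{"dx":-0.22,"dy":-1,"dz":0,"ax":0,"ay":0,"az":0,"claw":0},{"dx":-0.22,"dy":-1,"dz":0,"ax":0,"ay":0,"az":0,"claw":0},{"dx":-0.22,"dy":-1,"dz":0,"ax":0,"ay":0,"az":0,"claw":0},{"dx":-0.22,"dy":-1,"dz":0,"ax":0,"ay":0,"az":0,"claw":0},{"dx":-0.22,"dy":-1,"dz":0,"ax":0,"ay":0,"az":0,"claw":0},{"dx":-0.22,"dy":-1,"dz":0,"ax":0,"ay":0,"az":0,"claw":0},{"dx":-0.22,"dy":-1,"dz":0,"ax":0,"ay":0,"az":0,"claw":0},{"dx":-0.22,"dy":-1,"dz":0,"ax":0,"ay":0,"az":0,"claw":0}]}'
python3 -m jog '{"commands":[{"dx":-0.22,"dy":-1,"dz":0,"ax":0,"ay":0,"az":0,"claw":0},{"dx":-0.22,"dy":-1,"dz":0,"ax":0,"ay":0,"az":0,"claw":0},{"dx":-0.22,"dy":-1,"dz":0,"ax":0,"ay":0,"az":0,"claw":0},{"dx":-0.22,"dy":-0.8,"dz":0,"ax":0,"ay":0,"az":-0.5,"claw":0},{"dx":0,"dy":0,"dz":0,"ax":0,"ay":0,"az":-0.8,"claw":0},{"dx":0,"dy":0,"dz":0,"ax":0,"ay":0,"az":-0.8,"claw":0},{"dx":0,"dy":0,"dz":0,"ax":0,"ay":0,"az":-0.7,"claw":0},{"dx":0,"dy":0,"dz":0,"ax":0,"ay":0,"az":-0.3,"claw":0},{"dx":0,"dy":0,"dz":0,"ax":0,"ay":0,"az":0,"claw":0},{"dx":0,"dy":0,"dz":0,"ax":0,"ay":0,"az":0,"claw":0}]}'
python3 - <<'E'
from h import *
c=calibration('wrist'); p,d=save('wrist','w4'); np.save('pics/w4c.npy',c['view'])
delta([.490,.182,.25],10.7)
h=cv2.cvtColor(p[:,:,::-1].copy(),cv2.COLOR_BGR2HSV);H,S,V=cv2.split(h)
v,u=np.mgrid[:400,:640]; W=world(c,u.ravel(),v.ravel(),d.ravel()).reshape(400,640,3)
m=(H>18)&(H<35)&(S>140)&(abs(W[...,2]-.097)<.012)
P=W[m]; print(len(P),P.mean(0),np.median(P[:,2]),cv2.minAreaRect((P[:,:2]*1000).astype(np.float32)))
E
```

```text
clock: 6.45
eef_pos: [0.5, 0.0644, 0.2478]
tcp_rot: [-178.9, 0.1, -2.7]
wrist_force: [-0.1, -0.5, -0.4]
width: 0.158
grip_force: 58.5
clock: 7.45
eef_pos: [0.4808, 0.1191, 0.2516]
tcp_rot: [-177.3, -0.7, 15.6]
wrist_force: [0.0, -0.2, -0.2]
width: 0.159
grip_force: 58.6
clk 7.5 pos [0.4807 0.1191 0.2516] rot [-177.31   -0.71   15.62] F [-0.7  0.7 -0.7] w 0.15271608170853274 
 d [ 1.03 -2.32  0.18] a [-0.54 -0.12  0.99]
703 [0.49107742 0.17930958 0.09688844] 0.09690530835623029 ((490.7857360839844, 179.15338134765625), (39.07002639770508, 22.024898529052734), 10.684593200683594)
```

View pics/w4.png

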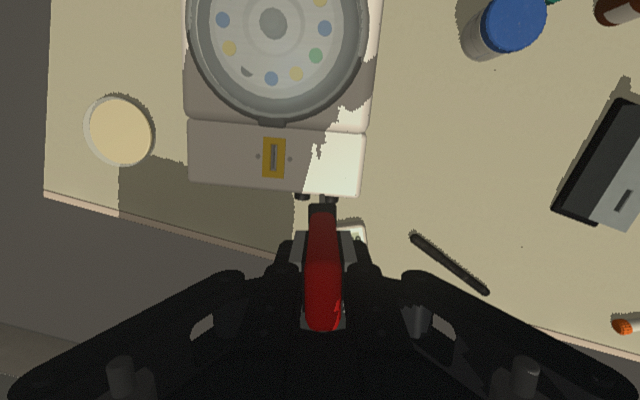

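The frame is visible at (273,157), and the key is held firmly in the pads. The fast row was speed-limited and left a small tilt, so I correct pose and level with slower rows.

```bash
python3 -m jog '{"commands":[{"dx":0,"dy":0,"dz":0,"ax":-0.27,"ay":-0.06,"az":0.5,"claw":0},{"dx":0,"dy":0,"dz":0,"ax":-0.27,"ay":-0.06,"az":0.49,"claw":0},{"dx":0.2,"dy":-0.5,"dz":0,"ax":0,"ay":0,"az":0,"claw":0},{"dx":0.2,"dy":-0.5,"dz":0,"ax":0,"ay":0,"az":0,"claw":0},{"dx":0.2,"dy":-0.5,"dz":0,"ax":0,"ay":0,"az":0,"claw":0},{"dx":0.2,"dy":-0.5,"dz":0,"ax":0,"ay":0,"az":0,"claw":0},{"dx":0.05,"dy":-0.3,"dz":0,"ax":0,"ay":0,"az":0,"claw":0},{"dx":0,"dy":0,"dz":0,"ax":0,"ay":0,"az":0,"claw":0},{"dx":0,"dy":0,"dz":0,"ax":0,"ay":0,"az":0,"claw":0}]}'
python3 - <<'E'
from h import *
delta([.4908,.1792,.20],10.7)
E
```

```text
clock: 8.4
eef_pos: [0.491, 0.1789, 0.2515]
tcp_rot: [-180.0, 0.0, 10.8]
wrist_force: [-0.5, 0.1, -1.7]
width: 0.157
grip_force: 58.5
clk 8.4 pos [0.491  0.1789 0.2515] rot [-1.7996e+02  1.0000e-02  1.0840e+01] F [-0.5  0.1 -1.7] w 0.15745201183161764 
 d [-0.   -0.01  2.06] a [-0.01  0.    0.03]
```

```bash
python3 -m jog '{"commands":[{"dx":0,"dy":0,"dz":0.5,"ax":0,"ay":0,"az":0,"claw":0},{"dx":0,"dy":0,"dz":0.7,"ax":0,"ay":0,"az":0,"claw":0},{"dx":0,"dy":0,"dz":0.7,"ax":0,"ay":0,"az":0,"claw":0},{"dx":0,"dy":0,"dz":0.6,"ax":0,"ay":0,"az":0,"claw":0},{"dx":0,"dy":0,"dz":0.3,"ax":0,"ay":0,"az":0.03,"claw":0},{"dx":0,"dy":0,"dz":0,"ax":0,"ay":0,"az":0,"claw":0},{"dx":0,"dy":0,"dz":0,"ax":0,"ay":0,"az":0,"claw":0}]}'
python3 - <<'E'
from h import *
delta([.4908,.1792,.20],10.7)
c=calibration('wrist'); p,d=save('wrist','w5'); np.save('pics/w5c.npy',c['view'])
q,_=save('side','s5'); s,_=save('scene','sc5')
a=cv2.resize(p[170:300,255:385,::-1],(520,520),interpolation=cv2.INTER_CUBIC)
b=cv2.resize(q[140:220,265:345,::-1],(260,260)); e=cv2.resize(s[215:275,250:310,::-1],(260,260),interpolation=cv2.INTER_CUBIC)
cv2.imwrite('pics/c5.png',np.hstack([a,np.vstack([b,e])]))
E
```

```text
clock: 9.1
eef_pos: [0.4915, 0.1779, 0.1822]
tcp_rot: [-179.9, -0.0, 10.7]
wrist_force: [0.2, -0.4, -0.6]
width: 0.155
grip_force: 58.5
clk 9.1 pos [0.4915 0.1779 0.1822] rot [-1.7992e+02 -4.0000e-02  1.0710e+01] F [ 0.2 -0.4 -0.6] w 0.1549824987218222 
 d [-0.02 -0.06 -0.71] a [-0.02 -0.01  0.  ]
```

View pics/c5.png

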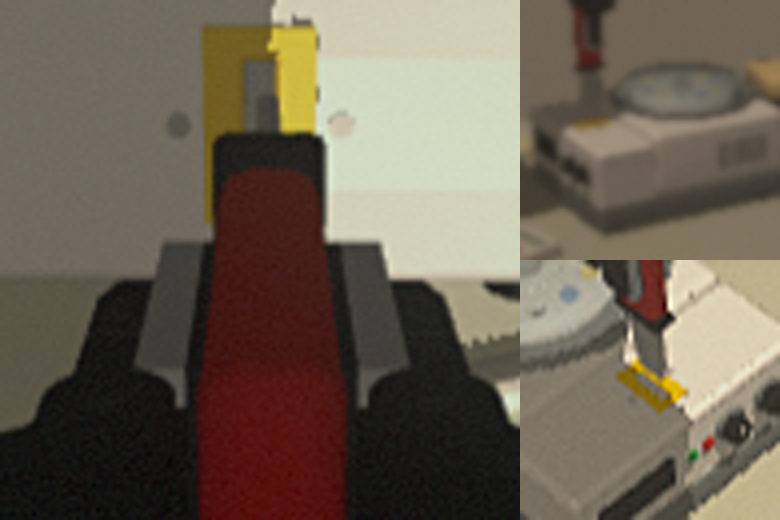

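The crop shows the frame centred at crop column 260, while the blade tip (268,100) and shoulder (269) sit about 2 px to the right, so the tool is about 1.6 mm too far in −y. I also check the x alignment from the visible edges.

Run:
```python
from h import *
c=calibration('wrist'); c['view']=np.load('pics/w5c.npy'); M=np.linalg.inv(c['view'])
o=observe(); r=R.from_euler('z',10.7,degrees=True)
def hit(cu,cv,z):
    r_=M[:3,:3]@[(255+cu/4-c['cx'])/c['fx'],(170+cv/4-c['cy'])/c['fy'],1]; t=(z-M[2,3])/r_[2]; return M[:3,3]+t*r_
for n,cu,cv_,z in (('shoulder+18',269,133,.1576),('tip+10',268,93,.1066),('slot+13',260,61,.097),('frame+?',260,26,.097),('frameL',203,80,.097),('frameR',318,80,.097)):
    w=hit(cu,cv_,z); print(n,w.round(4),'local rel TCP mm',(r.inv().apply(w-o['eef_pos'])*1000).round(1))
p=cv2.imread('pics/w5.png'); d=np.load('pics/w5.npy'); H,S,V=cv2.split(cv2.cvtColor(p,cv2.COLOR_BGR2HSV))
v,u=np.mgrid[:400,:640]; W=world(c,u.ravel(),v.ravel(),d.ravel()).reshape(400,640,3)
L=r.inv().apply(W.reshape(-1,3)-o['eef_pos']).reshape(400,640,3)*1000
m=(H>18)&(H<35)&(S>120)&(abs(W[...,2]-.097)<.006); print('frame',L[m].min(0).round(1),L[m].max(0).round(1))
b=(abs(L[...,1])<8)&(W[...,2]>.110)&(W[...,2]<.15)&(L[...,0]<20); print('blade',b.sum(),np.percentile(L[b],[50,90,97],axis=0).round(1) if b.any() else '')
s=(abs(L[...,1])<9)&(W[...,2]>.157)&(W[...,2]<.164)&(L[...,0]<25)&(V<60); print('shoulder',s.sum(),np.percentile(L[s],[3,50,97],axis=0).round(1))
```

```text
shoulder+18 [0.5071 0.18   0.1576] local rel TCP mm [ 15.6  -1.  -24.7]
tip+10 [0.5001 0.1789 0.1066] local rel TCP mm [  8.5  -0.8 -75.7]
slot+13 [0.5036 0.1812 0.097 ] local rel TCP mm [ 12.4   0.8 -85.3]
frame+? [0.5103 0.1825 0.097 ] local rel TCP mm [ 19.2   0.8 -85.3]
frameL [0.4978 0.1913 0.097 ] local rel TCP mm [  8.6  11.8 -85.3]
frameR [0.502  0.1695 0.097 ] local rel TCP mm [  8.6 -10.4 -85.3]
frame [-19.8  -9.4 -88.4] [ 19.4  12.4 -83.5]
blade 48 [[ 10.3  -0.5 -53.6]
 [ 10.6   1.2 -46.1]
 [ 10.7   1.3 -45.4]]
shoulder 284 [[  7.1  -8.2 -22.4]
 [ 14.2   0.2 -19.4]
 [ 16.5   7.  -18.4]]
```

```bash
python3 -m jog '{"commands":[{"dx":0.045,"dy":-0.066,"dz":0,"ax":-0.02,"ay":0,"az":0,"claw":0},{"dx":0,"dy":0,"dz":0,"ax":0,"ay":0,"az":0,"claw":0},{"dx":0,"dy":0,"dz":0.15,"ax":0,"ay":0,"az":0,"claw":0},{"dx":0,"dy":0,"dz":0.15,"ax":0,"ay":0,"az":0,"claw":0},{"dx":0,"dy":0,"dz":0.15,"ax":0,"ay":0,"az":0,"claw":0},{"dx":0,"dy":0,"dz":0.1,"ax":0,"ay":0,"az":0,"claw":0},{"dx":0,"dy":0,"dz":0,"ax":0,"ay":0,"az":0,"claw":0}]}'
python3 -c "
from h import *
delta([.4915+.0015,.1779+.0018,.1216],10.7)"
```

```text
clock: 9.95
eef_pos: [0.492, 0.1789, 0.1673]
tcp_rot: [-180.0, 0.0, 10.8]
wrist_force: [0.5, -0.3, 0.3]
width: 0.153
grip_force: 58.5
clk 9.95 pos [0.492  0.1789 0.1673] rot [-1.7997e+02  5.0000e-02  1.0820e+01] F [ 0.5 -0.3  0.3] w 0.152970887883137 
 d [ 0.05 -0.02  1.83] a [-0.01  0.01  0.02]
```

Tip is about 5 mm in with no force. I continue gently.

```bash
python3 -m jog '{"commands":[{"dx":0.02,"dy":-0.02,"dz":0.1,"ax":0,"ay":0,"az":0.02,"claw":0},{"dx":0,"dy":0,"dz":0.1,"ax":0,"ay":0,"az":0,"claw":0},{"dx":0,"dy":0,"dz":0.1,"ax":0,"ay":0,"az":0,"claw":0},{"dx":0,"dy":0,"dz":0.1,"ax":0,"ay":0,"az":0,"claw":0},{"dx":0,"dy":0,"dz":0,"ax":0,"ay":0,"az":0,"claw":0}]}'
python3 -c "
from h import *
delta([.4915+.0015,.1779+.0018,.1216],10.7);print(observe()['torque'])"
```

```text
clock: 10.45
eef_pos: [0.4926, 0.1789, 0.1574]
tcp_rot: [-179.9, 0.0, 10.8]
wrist_force: [-0.8, 1.3, -0.9]
width: 0.157
grip_force: 58.6
clk 10.45 pos [0.4926 0.1789 0.1574] rot [-1.7993e+02  2.0000e-02  1.0790e+01] F [-0.8  1.3 -0.9] w 0.1572437710907313 
 d [ 0.02 -0.03  1.43] a [-0.01  0.    0.02]
[ 0.31611124  0.05314251 -0.0346263 ]
```

```bash
python3 -m jog '{"commands":[{"dx":0,"dy":-0.025,"dz":0.1,"ax":0,"ay":0,"az":0,"claw":0},{"dx":0,"dy":0,"dz":0.2,"ax":0,"ay":0,"az":0,"claw":0},{"dx":0,"dy":0,"dz":0.2,"ax":0,"ay":0,"az":0,"claw":0},{"dx":0,"dy":0,"dz":0.2,"ax":0,"ay":0,"az":0,"claw":0},{"dx":0,"dy":0,"dz":0.2,"ax":0,"ay":0,"az":0,"claw":0},{"dx":0,"dy":0,"dz":0,"ax":0,"ay":0,"az":0,"claw":0}]}'
python3 -c "
from h import *
delta([.4915+.0015,.1779+.0018,.1216],10.7);print(observe()['torque'])"
```

```text
clock: 11.05
eef_pos: [0.4923, 0.1791, 0.1345]
tcp_rot: [-179.9, 0.1, 10.8]
wrist_force: [-0.9, 0.7, -1.2]
width: 0.154
grip_force: 58.7
clk 11.05 pos [0.4923 0.1791 0.1345] rot [-1.7992e+02  7.0000e-02  1.0810e+01] F [-0.9  0.7 -1.2] w 0.1543792679601064 
 d [ 0.03 -0.02  0.52] a [-0.02  0.01  0.02]
[0.09396701 0.01727969 0.02813447]
```

Tip is at the plate now. I press about 11 mm.

```bash
python3 -m jog '{"commands":[{"dx":0,"dy":0,"dz":0.12,"ax":0,"ay":0,"az":0,"claw":0},{"dx":0,"dy":0,"dz":0.12,"ax":0,"ay":0,"az":0,"claw":0},{"dx":0,"dy":0,"dz":0.12,"ax":0,"ay":0,"az":0,"claw":0},{"dx":0,"dy":0,"dz":0.08,"ax":0,"ay":0,"az":0,"claw":0},{"dx":0,"dy":0,"dz":0,"ax":0,"ay":0,"az":0,"claw":0}]}'
python3 -m jog '{"commands":[{"dx":0,"dy":0,"dz":0.04,"ax":0,"ay":0,"az":0,"claw":0},{"dx":0,"dy":0,"dz":0.03,"ax":0,"ay":0,"az":0,"claw":0},{"dx":0,"dy":0,"dz":0,"ax":0,"ay":0,"az":0,"claw":0}]}'
```

```text
clock: 11.55
eef_pos: [0.4929, 0.1792, 0.1248]
tcp_rot: [-179.9, -0.1, 10.8]
wrist_force: [-1.9, 0.6, 6.3]
width: 0.155
grip_force: 59.7
clock: 11.85
eef_pos: [0.4929, 0.1793, 0.1233]
tcp_rot: [-179.9, -0.1, 10.8]
wrist_force: [-1.9, -0.1, 7.3]
width: 0.157
grip_force: 59.9
```

```bash
python3 -m jog '{"commands":[{"dx":0,"dy":0,"dz":0.05,"ax":0,"ay":0,"az":0,"claw":0},{"dx":0,"dy":0,"dz":0,"ax":0,"ay":0,"az":0,"claw":0}]}'; python3 -m jog '{"commands":[{"dx":0,"dy":0,"dz":0.04,"ax":0,"ay":0,"az":0,"claw":0},{"dx":0,"dy":0,"dz":0,"ax":0,"ay":0,"az":0,"claw":0}]}'
```

```text
clock: 12.05
eef_pos: [0.4929, 0.1793, 0.1221]
tcp_rot: [-179.9, -0.1, 10.8]
wrist_force: [-2.0, 0.8, 8.7]
width: 0.157
grip_force: 59.9
clock: 12.25
eef_pos: [0.493, 0.1793, 0.1217]
tcp_rot: [-179.9, -0.1, 10.8]
wrist_force: [-4.0, -0.1, 13.7]
width: 0.158
grip_force: 60.7
```

Force is rising, so the shoulder is meeting the frame. I add a little more preload.

```bash
python3 -m jog '{"commands":[{"dx":0,"dy":0,"dz":0.04,"ax":0,"ay":0,"az":0,"claw":0},{"dx":0,"dy":0,"dz":0,"ax":0,"ay":0,"az":0,"claw":0},{"dx":0,"dy":0,"dz":0,"ax":0,"ay":0,"az":0,"claw":0}]}'
python3 - <<'E'
from h import *
p,d=save('scene','sc6'); q,e=save('side','s6'); w,_=save('wrist','w6')
a=cv2.resize(p[185:275,215:305,::-1],(400,400),interpolation=cv2.INTER_CUBIC); b=cv2.resize(w[150:290,250:390,::-1],(400,400),interpolation=cv2.INTER_CUBIC)
cv2.imwrite('pics/c6.png',np.hstack([a,b])); delta([.493,.1793,.1216],10.7)
E
```

```text
clock: 12.55
eef_pos: [0.493, 0.1793, 0.1217]
tcp_rot: [-179.9, -0.2, 10.8]
wrist_force: [-7.1, 0.1, 23.0]
width: 0.156
grip_force: 62.2
clk 12.7 pos [0.493  0.1793 0.1217] rot [-179.92   -0.18   10.82] F [-7.6 -0.4 23.4] w 0.1593861744427695 
 d [0. 0. 0.] a [-0.02 -0.04  0.02]
```

View pics/c6.png

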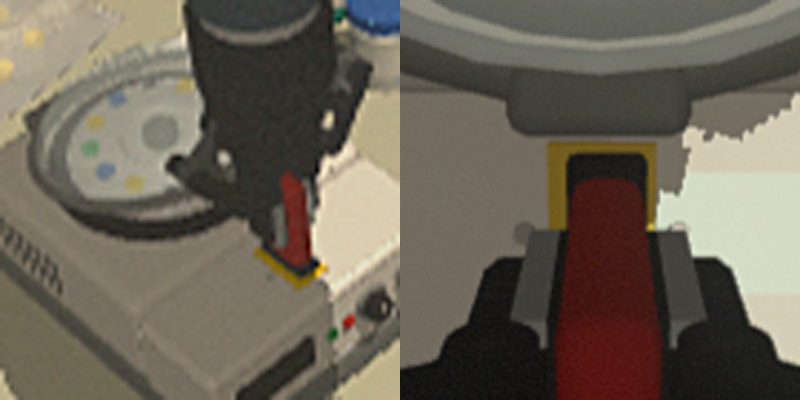

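The left crop shows the shoulder seated on the yellow frame at about (290,265). The right crop shows the same at (607,160), with the lid's front lip raised. Force is steady at 23 N, so I hand in.

```bash
python3 -c "
from plant import *
print(close_job())"
```

```text
the job is handed in; nothing more can be done
None
```

I handed the job in at about 12.7 s: the arm is still gripping the red key and pressing it down at about 23 N, its shoulder on the yellow frame and the lid ajar; the spanner and bystanders were never touched.

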